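# Push-fit a water filter cartridge into the boiler's feed block

### The arm

A 6-joint arm with a two-finger parallel gripper is mounted at the origin on the work surface. World frame = base frame: x ahead of the robot, y to its left, z up, the work surface at z = 0. Lengths are in mm, angles in degrees, forces in N, time in s.
With the tool pointing down it reaches from about 275 to 850 mm from the base axis. Payload 19 kg.
Tool frame: the origin (TCP) lies at the centre of the arm's flange, where the gripper is bolted on; the fingertips stand 173 mm ahead of it and the grasp point (between the pads) lies 155 mm ahead of it; z points along the fingers, y is the line along which they close (so a half turn about z gives the same grasp; the last joint's range is limited). The gripper opens to 85 mm and grips with 20 to 120 N. Pads are 22 mm wide; open, the fingers measure 114 mm over their backs; the gripper's body (76 mm by 85 mm) begins 54 mm behind the grasp point. The pads swing forward as they close: fully open they stand 13 mm farther back than shut.
Start: joints at [60.046, 8.623, 82.357, -0, 89.026, -7.678], TCP at [217.98, 532.068, 404.667] pointing down, gripper open.
Joint ranges: [-160.23, 160.23], [-39.13, 120.54], [6.94, 153.29], [-79.49, 259.48], [9.18, 160.14], [-161.06, 161.06]. Speed limits (degrees/s): [108.29, 108.29, 127.2, 172.46, 172.46, 172.46].

### API

Orientations are given as a 3x3 rotation matrix whose columns are the frame's x, y, z axes.
In Python, from rig import arm, eyes gives the robot as it stands.
- The arm moves only by the tool drive_tool, never from a script. Its argument "steps" is a list of rows, each a list of 3 entries, a list of its own where there are three numbers: the turn, a rotation vector about the world's x, y, z each as a share of 45 degrees, from -1 to 1, then the shift along the world's x, y, z each as a share of 80 cm, from -1 to 1, then the opening, from 0 (shut) to 1 (fully open). In form: [[[rx, ry, rz], [tx, ty, tz], gripper], ...]. A call has exactly 8 rows; each row is the pose to reach, as a shift and turn from the pose commanded when the call began; what a row does not reach only later rows make up. A row lasts 1/12 s, in which the tool goes at most 41.7 mm and 7.16 degrees, less where a joint would pass 70% of its speed; a pose out of reach is approached as far as the arm can. A call with a number of a shift or a turn outside -1 to 1 is refused whole. A call with a gripper value outside its range is refused whole. The fingers move at their own pace and stop on an object; "newtons" is the grip in N (left out, the last holds). Time passes only in rows, so rows that repeat a pose let the fingers close, or fill a call up. It gives the time, the measured TCP pose, the force, the opening and the grip force at its end, in the units of the state.
- arm.get_obs(): the state, without advancing time (a new reading comes with each control period).
- eyes.grab_frame(name): name is "side" or "top"; returns a dict with "color" (420x560x3 uint8, blue, green, red), "fx", "fy", "cx", "cy" (pixels), "R" (3x3) and "t" (3): a world point X has camera coordinates R X + t. Camera axes: x right, y down, z forward; pixel columns grow to the right and rows downward; lengths in mm; the calibration is good to about 2 mm. A picture is of the moment at which its call begins. There is no depth.
- arm.job_done(): hands the job in; it is judged then, once.
The state is a dict: "t": time; "qpos": joint angles; "joint_vel": joint speeds; "tau": joint torques, N m; "ee_pos": TCP position; "eef_rot": TCP orientation; "wrist_force": force on the tool from outside, world axes, zero at the start; "ft_torque": the same for the moment, N m; "gripper_width": finger opening in mm; "gripper_force": force on a finger pad.
Only numpy, scipy, OpenCV 4.12 (cv2) and the standard library are available. Lean on these libraries where they do the work, as an engineer would, in place of code of your own. Each camera call takes 0.05 s, during which the arm holds its last target. There are 200 camera calls.

### The job

Take the white water-filter cartridge out of the green stand and push its grey tube straight down into the port with the blue collar, past the click, until it is fully home. Then tug the cartridge gently but firmly upwards so that the blue collar lifts with it, for about half a second, to check that it is locked; let it settle back and let go, leaving it upright in the port. Never force it, and leave the milk bottle, the jug and the bowl alone.

Things in the scene. Friction and masses are not known exactly. Their poses are not given: they have to be found in the camera images.
- cartridge_mid (a point): Centre (half-way up) of the white body of the loose cartridge: upright plastic cylinder 44 mm diameter, 110 mm tall, blue band near its foot, whole cartridge 0.25 to 0.5 kg. Its z axis is the cartridge's axis, up. A coaxial grey tube, 22 mm diameter and 50 mm long, hangs below the body, so the tube's tip lies 105 mm below this point.
- tip (a point): Centre of the tube's lower end. The end tapers from 16 mm diameter at the tip to 22 mm at 6 mm up; a groove 16 mm in diameter runs round the tube from 9 to 21 mm above the tip.
- stand_top (a point): Top centre of the fixed green stand, 90 x 90 mm, 55 mm tall. At the start the foot of the cartridge's white body rests on it with the tube hanging in its 28 mm hole; lift the cartridge at least 60 mm to clear it.
- fitting: Fixed grey feed block, 84 mm (its x) by 156 mm (its y), 66 mm tall; origin at the centre of its underside. The open port with the blue collar is at +36 mm along its y. At -36 mm is a port closed by a red plug standing 22 mm above the block, not used. More than 45 N between cartridge and fitting damages it, as does a tug of over 25 N.
- port (a point): Nominal top centre of the blue collar (ring 41 mm outside, 24 mm bore), 72 mm above the bench. Only nominal: the insert with the collar floats up to 3 mm in x and y (it slides over under about 1 N, so the tapered tube lowered gently finds its way in) and is set up to 12 mm higher or lower; its true place is not given and must be felt.
- collar (a joint): How far the blue collar has slid up: 0 at rest, 0.003 m fully out (hard stop). Below its true top the tube meets spring catches 20 to 28 mm down (6 to 12 N), clicks by 32 mm and rests on a hard seat at 36 mm, where the push rises past 18 N. Tugged, the locked tube lifts about 2 mm freely, then draws the collar out: 6 N to start it, 12 N fully out. Not locked, it comes out without lifting the collar.
- milk_mid (a point): Bystander: white milk bottle with green label and cap, 68 mm diameter, 190 mm tall; point half-way up.
- jug_mid (a point): Bystander: clear plastic cup-shaped jug, 100 mm diameter, 120 mm tall; point half-way up.
- bowl_mid (a point): Bystander: green bowl, 130 mm diameter, 55 mm tall; point half-way up.
Mind the look-alikes: they are no part of the job. What is shaped like the part that bears cartridge_mid but purple is not meant.

How it is judged:
By the outcome, as a careful person would: the job done as asked, in the order asked, and still so for the second after the job is handed in, with the robot touching nothing.
It also fails if it takes over 72 s, if anything falls off the work surface, if the arm or the gripper's body presses on something with over 40 N, if the wrist force passes 120 N, or if a joint passes its speed limit or range.

## Working session

There is one attempt and no reset: what is moved stays moved. The work goes in short steps, Python scripts to look and compute and a tool call to move; the robot and the scene stay as the last step left them, time stands still between calls to the robot, and variables do not carry over. Pictures are saved under pics/ and viewed, at most 10 in all, crops included, and the job is handed in when it is done.

Besides the shell and the picture viewer there is one more tool, called after "Request:" by a JSON object that holds its "api" and its "payload". drive_tool: Moves the arm, as the interface text tells. Its arguments: {"type":"object","properties":{"steps":{"type":"array"},"newtons":{"type":"number"}},"required":["steps"]}

```bash
mkdir -p pics; python3 - <<'E'
from rig import arm, eyes
import cv2,numpy as np
o=arm.get_obs();print(o)
for n in("side","top"):
    f=eyes.grab_frame(n);cv2.imwrite(f"pics/{n}0.png",f["color"]);print(n,f["fx"],f["fy"],f["cx"],f["cy"],np.round(f["R"],4).tolist(),np.round(f["t"],1))
E
```

```text
{'t': 0.0, 'qpos': array([ 6.00468736e+01,  8.65024936e+00,  8.23913552e+01, -7.93036620e-04,
        8.90257953e+01, -7.67991334e+00]), 'joint_vel': array([-0.03685187,  0.07600067, -0.10371569,  0.02387729,  0.03531103,
        0.05322831]), 'tau': array([-3.24271496e-03, -7.13044095e+01, -5.70853794e+01, -3.93798837e-04,
        8.95837380e-03, -4.34519484e-05]), 'ee_pos': array([217.96358967, 532.05216425, 404.09664981]), 'eef_rot': array([[-9.25387072e-01,  3.79023002e-01, -5.75350888e-04],
       [ 3.79023412e-01,  9.25386514e-01, -1.02613990e-03],
       [ 1.43491326e-04, -1.16764806e-03, -9.99999308e-01]]), 'wrist_force': array([-0.45558684,  1.00509496, -0.53178128]), 'ft_torque': array([ 0.02639566, -0.03287389,  0.04546403]), 'gripper_force': 0.0, 'gripper_width': 85.3746444321569}
side 496.9675255317246 496.9675255317246 283.3134059277357 210.46635315445602 [[0.9803, -0.197, -0.0173], [-0.1164, -0.5037, -0.856], [0.1599, 0.8411, -0.5167]] [-594.3  148.9 1115.6]
top 522.8253145969842 522.8253145969842 273.76303179445904 196.85645352823346 [[0.026, -0.9997, 0.0046], [-0.9926, -0.0263, -0.1182], [0.1182, -0.0015, -0.993]] [ -12.1  631.6 1183.7]
```

View pics/side0.png

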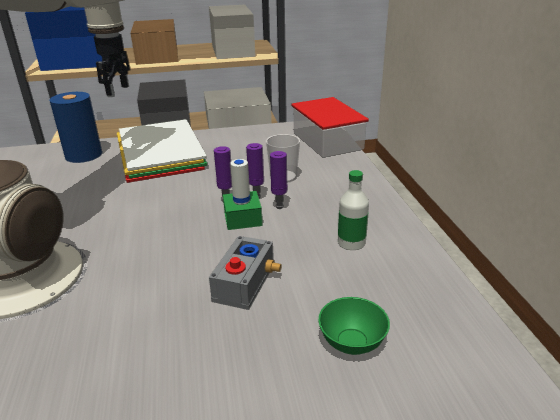

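View pics/top0.png

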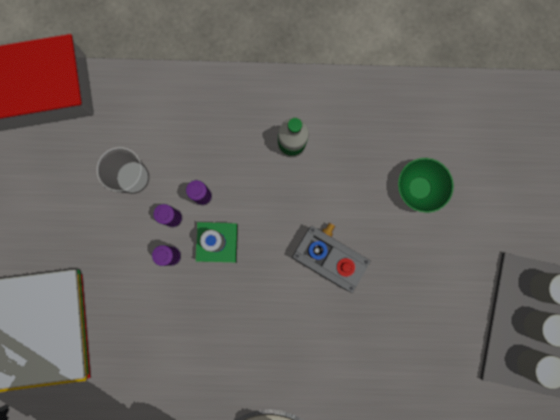

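The side picture shows the white cartridge at about (240,180) on the green stand, with purple look-alikes at (223,168), (255,165) and (279,173). In the top view the white one is at (210,240), the collar at (318,250) and the red plug at (346,267). Only the white one with the blue band, in the green stand, fits the description. I'll measure it and confirm with a crop.

```bash
cat > h.py <<'E'
import cv2,numpy as np
def ray(f,u,v):
    d=np.array([(u-f["cx"])/f["fx"],(v-f["cy"])/f["fy"],1.]);R=np.array(f["R"]);return -R.T@np.array(f["t"]),R.T@d
def onz(f,u,v,z):
    c,d=ray(f,u,v);return c+d*(z-c[2])/d[2]
def tri(f,p,g,q):
    c,d=ray(f,*p);e,k=ray(g,*q);d/=np.linalg.norm(d);k/=np.linalg.norm(k)
    A=np.c_[d,-k];s=np.linalg.lstsq(A,e-c,rcond=None)[0];a=c+s[0]*d;b=e+s[1]*k;return (a+b)/2,np.linalg.norm(a-b)
def proj(f,X):
    p=np.array(f["R"])@X+np.array(f["t"]);return f["fx"]*p[0]/p[2]+f["cx"],f["fy"]*p[1]/p[2]+f["cy"]
R={"blue":((105,120,60),(125,255,255)),"red":((0,150,90),(8,255,255)),"purple":((130,100,40),(155,255,255)),"green":((50,120,50),(75,255,255)),"white":((0,0,150),(179,45,255))}
def blobs(im,c,mn=12):
    m=cv2.inRange(cv2.cvtColor(im,cv2.COLOR_BGR2HSV),*map(np.array,R[c]))
    n,_,s,k=cv2.connectedComponentsWithStats(m);return [(np.round(k[i],1).tolist(),s[i].tolist()) for i in range(1,n) if s[i][4]>mn],m
E
python3 - <<'E'
from rig import eyes
from h import *
F={n:eyes.grab_frame(n) for n in("side","top")}
for n,f in F.items():
    for c in R:
        print(n,c,[b for b in blobs(f["color"],c)[0] if b[1][4]<3000 and (n=="side" or b[0][0]<480)])
s=F["side"]["color"][125:315,190:310];t=F["top"]["color"][170:300,145:380]
a=cv2.resize(s,None,fx=3,fy=3,interpolation=cv2.INTER_CUBIC);b=cv2.resize(t,None,fx=1.85,fy=1.85,interpolation=cv2.INTER_CUBIC)
o=np.zeros((600,800,3),np.uint8);o[:a.shape[0],:a.shape[1]]=a;o[:b.shape[0],361:361+b.shape[1]]=b;cv2.imwrite("pics/crop.png",o)
E
```

```text
side blue [([70.8, 126.4], [50, 92, 43, 70, 1809]), ([238.4, 161.5], [234, 160, 9, 4, 31]), ([240.8, 199.7], [233, 197, 17, 6, 72]), ([249.0, 250.0], [239, 244, 20, 14, 194])]
side red [([329.2, 112.6], [292, 97, 76, 32, 1402]), ([162.9, 174.1], [125, 167, 79, 15, 258]), ([235.0, 265.9], [226, 257, 19, 17, 243])]
side purple [([254.8, 163.6], [246, 143, 17, 43, 594]), ([222.5, 167.0], [214, 147, 17, 43, 595]), ([278.0, 172.3], [270, 151, 17, 44, 651])]
side green [([168.7, 169.4], [129, 159, 78, 19, 245]), ([355.2, 175.6], [349, 170, 13, 12, 132]), ([242.3, 211.9], [223, 191, 39, 39, 1036]), ([351.8, 228.3], [338, 213, 29, 29, 626])]
side white [([100.8, 24.6], [88, 24, 26, 2, 30]), ([261.3, 101.5], [254, 99, 14, 6, 32]), ([124.3, 130.3], [119, 127, 15, 10, 71]), ([55.8, 163.4], [0, 137, 120, 56, 2897]), ([127.3, 142.0], [122, 136, 13, 13, 103]), ([143.6, 144.8], [137, 141, 14, 8, 48]), ([286.5, 146.3], [279, 145, 16, 3, 16]), ([290.0, 175.0], [287, 171, 8, 9, 59]), ([8.5, 202.3], [0, 184, 30, 53, 226]), ([5.9, 190.5], [0, 188, 13, 6, 19]), ([31.9, 294.4], [0, 264, 82, 52, 1460])]
top blue [([210.4, 240.1], [206, 236, 10, 10, 77]), ([317.7, 250.0], [308, 241, 20, 19, 221])]
top red [([345.2, 266.9], [337, 259, 17, 17, 236])]
top purple [([197.9, 192.0], [186, 181, 25, 23, 415]), ([166.7, 215.1], [154, 205, 27, 21, 436]), ([165.4, 255.2], [152, 245, 28, 20, 443])]
top green [([294.5, 124.8], [288, 118, 14, 14, 148]), ([424.8, 184.7], [399, 159, 54, 53, 2216]), ([218.4, 242.6], [196, 223, 41, 39, 1005])]
top white [([210.6, 240.4], [202, 231, 18, 19, 143]), ([15.0, 356.7], [6, 349, 19, 15, 89]), ([4.8, 380.2], [0, 374, 14, 13, 112])]
```

View pics/crop.png

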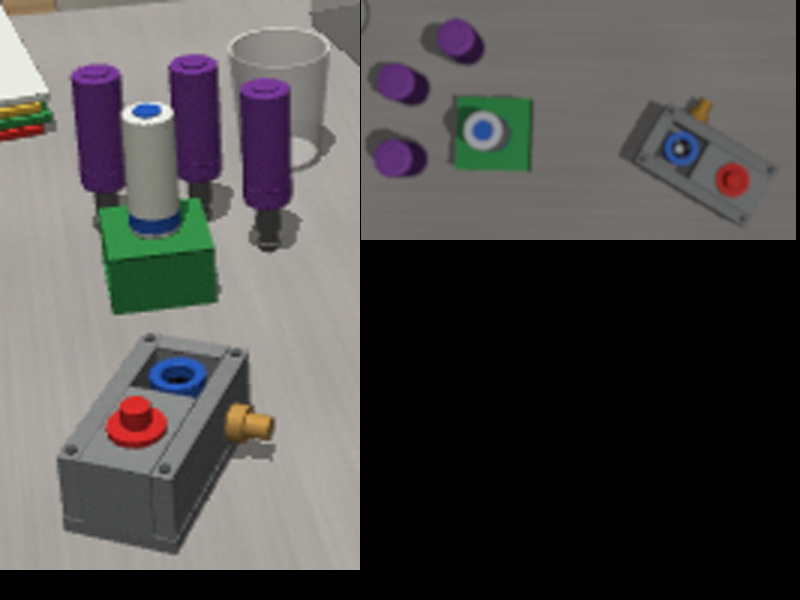

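The crop confirms it: white body with a blue band near its foot in the green stand at top-view (210,240). The collar sits in the block at (318,250), apparently low. Next I'll triangulate.

```bash
python3 - <<'E'
from rig import eyes
from h import *
S=eyes.grab_frame("side");T=eyes.grab_frame("top");np.set_printoptions(precision=1,suppress=True)
print("cap tri",tri(S,(238.4,161.5),T,(210.4,240.1)),"top on165",onz(T,210.4,240.1,165),onz(S,238.4,161.5,165))
m=blobs(T["color"],"green")[1][215:270,190:245]
c=max(cv2.findContours(m,0,1)[0],key=cv2.contourArea);r=cv2.minAreaRect(c);print("stand",r);b=cv2.boxPoints(r)+[190,215]
P=np.array([onz(T,*q,55) for q in b]);print(P,P.mean(0),np.linalg.norm(P[0]-P[1]),np.linalg.norm(P[2]-P[1]))
print("collar tri",tri(S,(248.5,250.5),T,(317.7,250)))
for z in(60,66,72,78):print(z,onz(T,317.7,250,z),onz(S,248.5,250.5,z))
# collar diameter in top via outline extents
for z in (66,72): print(np.linalg.norm(onz(T,308,250,z)-onz(T,328,250,z)))
print("plug tri",tri(S,(235,265),T,(345.2,266.9)),onz(T,345.2,266.9,75))
for s,t in(((222.5,150),(163,255)),((254.8,146),(163,215)),((278,154),(195,190))):print("purple",tri(S,s,T,t))
# block outline top: 
im=T["color"][215:300,285:380];k=cv2.cvtColor(im,cv2.COLOR_BGR2HSV);cv2.imwrite("pics/blk.png",cv2.resize(im,None,fx=8,fy=7,interpolation=cv2.INTER_CUBIC))
E
```

```text
cap tri (array([523. , 133.3, 165.5]), np.float64(0.04166792808339842)) top on165 [523.  133.4 165. ] [523.1 134.4 165. ]
stand ((26.127033233642578, 26.697193145751953), (39.586116790771484, 38.12565612792969), 2.2025980949401855)
[[480.8 177.9  55. ]
 [567.3 178.4  55. ]
 [566.2  87.8  55. ]
 [479.7  88.2  55. ]] [523.5 133.1  55. ] 86.53080887064877 90.54427332610474
collar tri (array([510.3, -98.1,  60.4]), np.float64(0.2709483853415063))
60 [510.5 -98.1  60. ] [510.2 -97.6  60. ]
66 [510.3 -97.6  66. ] [ 509.4 -105.9   66. ]
72 [510.2 -97.1  72. ] [ 508.6 -114.3   72. ]
78 [510.1 -96.6  78. ] [ 507.7 -122.6   78. ]
45.104329169968935
44.875767217838195
plug tri (array([ 474.3, -159.1,   72.3]), np.float64(0.12478415574925633)) [ 474.3 -158.7   75. ]
purple (array([491.1, 231.3, 156.9]), np.float64(2.3639422696982333))
purple (array([575.9, 235.2, 157.6]), np.float64(5.73619661115081))
purple (array([628.5, 170.8, 157.6]), np.float64(1.8425385577504645))
```

View pics/blk.png

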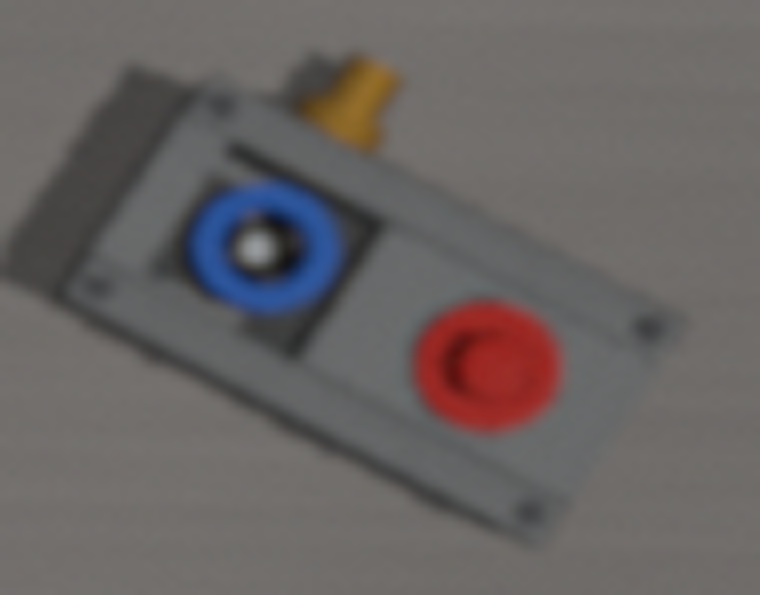

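The collar's top is at about (510.4, -98.0, 60.4), and the plug is 71 mm away, which fits the given 72. The picture shows the collar at crop (265,247), sitting low in its recess. The cartridge axis is at (523.1, 133.4). I'll close the fingers along about -22°, clear of the purple ones.

Request:
{"api": "drive_tool", "payload": {"steps": [[[0,0,-0.12],[0.03,-0.04,0],1],[[0,0,-0.25],[0.06,-0.08,0],1],[[0,0,-0.4],[0.09,-0.12,0],1],[[0,0,-0.55],[0.12,-0.16,0],1],[[0,0,-0.7],[0.15,-0.2,0],1],[[0,0,-0.85],[0.18,-0.24,0],1],[[0,0,-1],[0.2,-0.26,0],1],[[0,0,-1],[0.2,-0.26,0],1]], "newtons": 60}}

```text
t: 0.97
ee_pos: [380.3, 321.2, 404.7]
eef_rot: [[-0.375, 0.927, 0.001], [0.927, 0.375, -0.001], [-0.001, 0.0, -1.0]]
wrist_force: [-0.3, 0.4, 0.4]
gripper_width: 85.5
gripper_force: 0.0
```

Request:
{"api": "drive_tool", "payload": {"steps": [[[0,0,-0.12],[0.03,-0.04,0],1],[[0,0,-0.25],[0.06,-0.08,0],1],[[0,0,-0.4],[0.09,-0.12,0],1],[[0,0,-0.55],[0.12,-0.16,0],1],[[0,0,-0.7],[0.15,-0.19,0],1],[[0,0,-0.85],[0.17,-0.22,0],1],[[0,0,-1],[0.181,-0.239,0],1],[[0,0,-1],[0.181,-0.239,0],1]]}}

```text
t: 1.63
ee_pos: [524.2, 130.6, 404.2]
eef_rot: [[0.388, 0.922, -0.001], [0.922, -0.388, -0.001], [-0.001, -0.0, -1.0]]
wrist_force: [-0.5, 0.2, 0.1]
gripper_width: 85.4
gripper_force: 0.0
```

Request:
{"api": "drive_tool", "payload": {"steps": [[[0,0,0],[0,0,-0.03],1],[[0,0,0],[0,0,-0.06],1],[[0,0,0],[0,0,-0.08],1],[[0,0,0],[0,0,-0.095],1],[[0,0,0],[0,0,-0.1],1],[[0,0,0],[0,0,-0.1],1],[[0,0,0],[0,0,-0.1],1],[[0,0,0],[0,0,-0.1],1]]}}

```text
t: 2.3
ee_pos: [523.0, 133.1, 325.9]
eef_rot: [[0.379, 0.926, 0.002], [0.926, -0.379, 0.0], [0.001, 0.001, -1.0]]
wrist_force: [0.9, 0.7, -0.5]
gripper_width: 85.5
gripper_force: 0.0
```

```bash
python3 - <<'E'
from rig import arm,eyes
import cv2
f=eyes.grab_frame("side");cv2.imwrite("pics/s1.png",cv2.resize(f["color"][60:300,120:380],None,fx=2.3,fy=2.3,interpolation=2))
for i in range(3):print(arm.get_obs()["ee_pos"])
E
```

```text
[522.94195675 133.00556501 325.77936531]
[522.94195675 133.00556501 325.77936531]
[522.94195675 133.00556501 325.77936531]
```

View pics/s1.png

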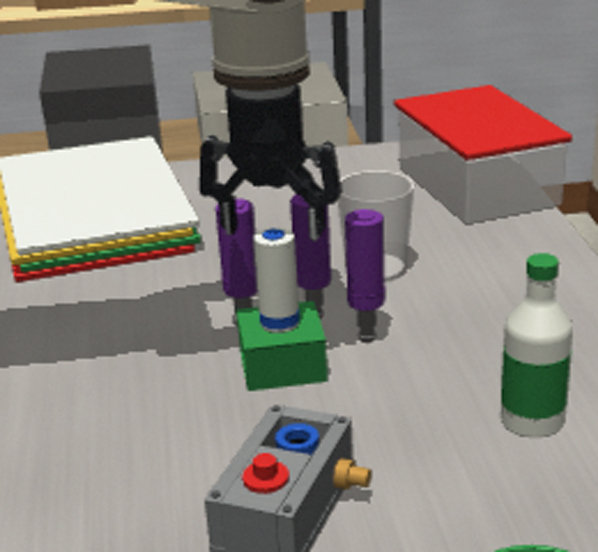

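The fingers straddle the white cartridge (crop 275,280) and are clear of the purple ones. I'll go down, then close.

Request:
{"api": "drive_tool", "payload": {"steps": [[[0,0,0],[0,0,-0.012],1],[[0,0,0],[0,0,-0.025],1],[[0,0,0],[0,0,-0.037],1],[[0,0,0],[0,0,-0.043],1],[[0,0,0],[0,0,-0.045],1],[[0,0,0],[0,0,-0.045],1],[[0,0,0],[0,0,-0.045],1],[[0,0,0],[0,0,-0.045],1]]}}

```text
t: 3.02
ee_pos: [522.9, 132.9, 289.0]
eef_rot: [[0.379, 0.925, 0.0], [0.925, -0.379, 0.0], [0.0, 0.0, -1.0]]
wrist_force: [-0.1, -0.2, -0.5]
gripper_width: 85.3
gripper_force: 0.0
```

Request:
{"api": "drive_tool", "payload": {"steps": [[[0,0,0],[0,0,0],0.4],[[0,0,0],[0,0,0],0.3],[[0,0,0],[0,0,0],0.3],[[0,0,0],[0,0,0],0.3],[[0,0,0],[0,0,0],0.3],[[0,0,0],[0,0,0],0.3],[[0,0,0],[0,0,0],0.3],[[0,0,0],[0,0,0],0.3]], "newtons": 60}}

```text
t: 3.68
ee_pos: [522.9, 132.9, 289.0]
eef_rot: [[0.379, 0.925, 0.001], [0.925, -0.379, 0.0], [0.0, 0.0, -1.0]]
wrist_force: [0.4, -0.9, 5.7]
gripper_width: 42.8
gripper_force: 60.6
```

Request:
{"api": "drive_tool", "payload": {"steps": [[[0,0,0],[0,0,0.005],0.3],[[0,0,0],[0,0,0.02],0.3],[[0,0,0],[0,0,0.04],0.3],[[0,0,0],[0,0,0.065],0.3],[[0,0,0],[0,0,0.09],0.3],[[0,0,0],[0,0,0.11],0.3],[[0,0,0],[0,0,0.12],0.3],[[0,0,0],[0,0,0.125],0.3]]}}

```text
t: 4.35
ee_pos: [522.7, 132.9, 390.2]
eef_rot: [[0.379, 0.925, 0.001], [0.925, -0.379, 0.0], [0.001, 0.001, -1.0]]
wrist_force: [-0.1, -0.2, -4.3]
gripper_width: 43.1
gripper_force: 61.7
```

Request:
{"api": "drive_tool", "payload": {"steps": [[[0,0,0],[0,-0.01,0],0.3],[[0,0,0],[-0.002,-0.04,0],0.3],[[0,0,0],[-0.005,-0.08,0],0.3],[[0,0,0],[-0.008,-0.12,0],0.3],[[0,0,0],[-0.01,-0.16,0],0.3],[[0,0,0],[-0.012,-0.2,0],0.3],[[0,0,0],[-0.014,-0.23,0],0.3],[[0,0,0],[-0.015,-0.25,0],0.3]]}}

```text
t: 5.02
ee_pos: [510.1, -69.8, 387.4]
eef_rot: [[0.381, 0.925, -0.002], [0.925, -0.381, 0.0], [-0.001, -0.002, -1.0]]
wrist_force: [-0.9, 0.5, -3.4]
gripper_width: 43.1
gripper_force: 61.7
```

Request:
{"api": "drive_tool", "payload": {"steps": [[[0,0,0],[0,-0.015,0],0.3],[[0,0,0],[0,-0.028,0],0.3],[[0,0,0],[0,-0.036,0],0.3],[[0,0,0],[0,-0.039,0],0.3],[[0,0,0],[0,-0.039,0],0.3],[[0,0,0],[0,-0.039,0],0.3],[[0,0,0],[0,-0.039,0],0.3],[[0,0,0],[0,-0.039,0],0.3]]}}

```text
t: 5.68
ee_pos: [510.8, -97.8, 388.7]
eef_rot: [[0.378, 0.926, -0.0], [0.926, -0.378, 0.0], [0.0, -0.0, -1.0]]
wrist_force: [-0.3, 0.3, -4.0]
gripper_width: 42.6
gripper_force: 61.7
```

```bash
python3 - <<'E'
from rig import arm,eyes
from h import *
np.set_printoptions(precision=2,suppress=True)
o=arm.get_obs();print(o["t"],o["ee_pos"],o["wrist_force"],o["ft_torque"],o["gripper_width"])
f=eyes.grab_frame("side");g=eyes.grab_frame("top")
for x in(f,g):print([b for b in blobs(x["color"],"blue")[0] if 200<b[0][0]<400])
print(proj(f,np.array([510.4,-98,130])),proj(f,np.array([510.4,-98,115])))
cv2.imwrite("pics/s2.png",cv2.resize(f["color"][120:320,170:330],None,fx=3,fy=3,interpolation=2))
E
```

```text
5.6833 [510.83 -97.75 388.71] [-0.3   0.27 -4.01] [-0.   -0.    0.05] 42.58094017101423
[([243.1, 165.3], [238, 163, 11, 6, 49]), ([246.4, 212.5], [236, 207, 21, 10, 118]), ([249.0, 250.0], [239, 244, 20, 14, 194])]
[]
(np.float64(246.82772592469928), np.float64(223.56902426522248)) (np.float64(247.21812668184478), np.float64(229.51918441374124))
```

View pics/s2.png

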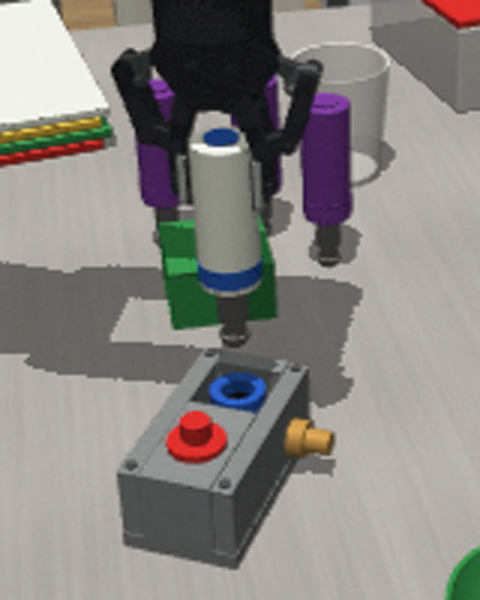

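Held upright, with the tip at crop (233,345) directly above the collar at (238,390). The tip's z is TCP - 284, about 105, so seating is expected near TCP z 308. I'll lower it in stages.

Request:
{"api": "drive_tool", "payload": {"steps": [[[0,0,0],[0,0,-0.004],0.3],[[0,0,0],[0,0,-0.01],0.3],[[0,0,0],[0,0,-0.018],0.3],[[0,0,0],[0,0,-0.026],0.3],[[0,0,0],[0,0,-0.032],0.3],[[0,0,0],[0,0,-0.035],0.3],[[0,0,0],[0,0,-0.035],0.3],[[0,0,0],[0,0,-0.035],0.3]]}}

```text
t: 6.45
ee_pos: [510.8, -98.4, 360.6]
eef_rot: [[0.379, 0.925, -0.0], [0.925, -0.379, 0.0], [0.0, -0.0, -1.0]]
wrist_force: [-0.6, 0.4, -5.0]
gripper_width: 43.0
gripper_force: 61.7
```

Request:
{"api": "drive_tool", "payload": {"steps": [[[0,0,0],[0,0,-0.00125],0.3],[[0,0,0],[0,0,-0.0025],0.3],[[0,0,0],[0,0,-0.00375],0.3],[[0,0,0],[0,0,-0.005],0.3],[[0,0,0],[0,0,-0.00625],0.3],[[0,0,0],[0,0,-0.0075],0.3],[[0,0,0],[0,0,-0.00875],0.3],[[0,0,0],[0,0,-0.01],0.3]]}}

```text
t: 7.12
ee_pos: [510.8, -98.3, 352.6]
eef_rot: [[0.379, 0.925, -0.0], [0.925, -0.379, 0.0], [0.0, -0.0, -1.0]]
wrist_force: [0.7, -0.4, -3.4]
gripper_width: 42.8
gripper_force: 61.7
```

Request:
{"api": "drive_tool", "payload": {"steps": [[[0,0,0],[0,0,-0.00125],0.3],[[0,0,0],[0,0,-0.0025],0.3],[[0,0,0],[0,0,-0.00375],0.3],[[0,0,0],[0,0,-0.005],0.3],[[0,0,0],[0,0,-0.00625],0.3],[[0,0,0],[0,0,-0.0075],0.3],[[0,0,0],[0,0,-0.00875],0.3],[[0,0,0],[0,0,-0.01],0.3]]}}

```text
t: 7.78
ee_pos: [510.8, -98.4, 344.6]
eef_rot: [[0.379, 0.925, -0.0], [0.925, -0.379, 0.0], [0.0, -0.0, -1.0]]
wrist_force: [1.0, 0.5, -3.4]
gripper_width: 42.9
gripper_force: 61.7
```

Request:
{"api": "drive_tool", "payload": {"steps": [[[0,0,0],[0,0,-0.0006],0.3],[[0,0,0],[0,0,-0.0012],0.3],[[0,0,0],[0,0,-0.0018],0.3],[[0,0,0],[0,0,-0.0025],0.3],[[0,0,0],[0,0,-0.0032],0.3],[[0,0,0],[0,0,-0.0038],0.3],[[0,0,0],[0,0,-0.0044],0.3],[[0,0,0],[0,0,-0.005],0.3]]}}

```text
t: 8.45
ee_pos: [510.8, -98.3, 340.6]
eef_rot: [[0.379, 0.925, -0.0], [0.925, -0.379, 0.0], [0.0, -0.0, -1.0]]
wrist_force: [-0.7, 0.5, -4.6]
gripper_width: 42.9
gripper_force: 61.7
```

Request:
{"api": "drive_tool", "payload": {"steps": [[[0,0,0],[0,0,-0.0006],0.3],[[0,0,0],[0,0,-0.0012],0.3],[[0,0,0],[0,0,-0.0018],0.3],[[0,0,0],[0,0,-0.0025],0.3],[[0,0,0],[0,0,-0.0032],0.3],[[0,0,0],[0,0,-0.0038],0.3],[[0,0,0],[0,0,-0.0044],0.3],[[0,0,0],[0,0,-0.005],0.3]]}}

```text
t: 9.12
ee_pos: [510.8, -98.3, 336.6]
eef_rot: [[0.379, 0.925, -0.0], [0.925, -0.379, 0.0], [0.0, -0.0, -1.0]]
wrist_force: [-0.7, -0.2, -3.3]
gripper_width: 42.7
gripper_force: 61.7
```

Request:
{"api": "drive_tool", "payload": {"steps": [[[0,0,0],[0,0,-0.001],0.3],[[0,0,0],[0,0,-0.002],0.3],[[0,0,0],[0,0,-0.003],0.3],[[0,0,0],[0,0,-0.004],0.3],[[0,0,0],[0,0,-0.005],0.3],[[0,0,0],[0,0,-0.006],0.3],[[0,0,0],[0,0,-0.007],0.3],[[0,0,0],[0,0,-0.0075],0.3]]}}

```text
t: 9.78
ee_pos: [510.8, -98.3, 330.6]
eef_rot: [[0.379, 0.925, -0.0], [0.925, -0.379, 0.0], [0.0, -0.0, -1.0]]
wrist_force: [0.4, -0.6, -4.5]
gripper_width: 42.8
gripper_force: 61.7
```

Request:
{"api": "drive_tool", "payload": {"steps": [[[0,0,0],[0,0,-0.001],0.3],[[0,0,0],[0,0,-0.002],0.3],[[0,0,0],[0,0,-0.003],0.3],[[0,0,0],[0,0,-0.004],0.3],[[0,0,0],[0,0,-0.005],0.3],[[0,0,0],[0,0,-0.006],0.3],[[0,0,0],[0,0,-0.007],0.3],[[0,0,0],[0,0,-0.0075],0.3]]}}

```text
t: 10.45
ee_pos: [510.9, -98.4, 325.4]
eef_rot: [[0.379, 0.925, 0.001], [0.925, -0.379, -0.001], [0.0, 0.001, -1.0]]
wrist_force: [-0.8, -0.1, 8.0]
gripper_width: 42.7
gripper_force: 62.2
```

Request:
{"api": "drive_tool", "payload": {"steps": [[[0,0,0],[0,0,-0.0006],0.3],[[0,0,0],[0,0,-0.0012],0.3],[[0,0,0],[0,0,-0.0018],0.3],[[0,0,0],[0,0,-0.0025],0.3],[[0,0,0],[0,0,-0.0032],0.3],[[0,0,0],[0,0,-0.0038],0.3],[[0,0,0],[0,0,-0.0044],0.3],[[0,0,0],[0,0,-0.005],0.3]]}}

```text
t: 11.12
ee_pos: [511.0, -98.4, 321.5]
eef_rot: [[0.379, 0.925, 0.002], [0.925, -0.379, -0.001], [0.0, 0.002, -1.0]]
wrist_force: [-1.0, 0.4, 10.0]
gripper_width: 42.8
gripper_force: 62.7
```

The catches are felt from about TCP z 326, giving 12–14 N of push. I'll keep going in small steps.

Request:
{"api": "drive_tool", "payload": {"steps": [[[0,0,0],[0,0,-0.0006],0.3],[[0,0,0],[0,0,-0.0012],0.3],[[0,0,0],[0,0,-0.0018],0.3],[[0,0,0],[0,0,-0.0025],0.3],[[0,0,0],[0,0,-0.0032],0.3],[[0,0,0],[0,0,-0.0038],0.3],[[0,0,0],[0,0,-0.0044],0.3],[[0,0,0],[0,0,-0.005],0.3]]}}

```text
t: 11.78
ee_pos: [510.6, -98.3, 315.9]
eef_rot: [[0.379, 0.925, -0.001], [0.925, -0.379, 0.0], [-0.0, -0.001, -1.0]]
wrist_force: [1.0, -0.7, -7.2]
gripper_width: 42.9
gripper_force: 61.7
```

Request:
{"api": "drive_tool", "payload": {"steps": [[[0,0,0],[0,0,-0.0005],0.3],[[0,0,0],[0,0,-0.001],0.3],[[0,0,0],[0,0,-0.0015],0.3],[[0,0,0],[0,0,-0.002],0.3],[[0,0,0],[0,0,-0.0025],0.3],[[0,0,0],[0,0,-0.003],0.3],[[0,0,0],[0,0,-0.0035],0.3],[[0,0,0],[0,0,-0.0038],0.3]]}}

```text
t: 12.45
ee_pos: [510.8, -98.3, 313.8]
eef_rot: [[0.379, 0.925, 0.0], [0.925, -0.379, -0.0], [0.0, 0.0, -1.0]]
wrist_force: [-0.9, 0.3, -3.1]
gripper_width: 43.1
gripper_force: 61.9
```

Request:
{"api": "drive_tool", "payload": {"steps": [[[0,0,0],[0,0,-0.0004],0.3],[[0,0,0],[0,0,-0.0008],0.3],[[0,0,0],[0,0,-0.0012],0.3],[[0,0,0],[0,0,-0.0016],0.3],[[0,0,0],[0,0,-0.002],0.3],[[0,0,0],[0,0,-0.0024],0.3],[[0,0,0],[0,0,-0.0025],0.3],[[0,0,0],[0,0,-0.0025],0.3]]}}

```text
t: 13.12
ee_pos: [510.9, -98.4, 312.3]
eef_rot: [[0.379, 0.925, 0.001], [0.925, -0.379, -0.0], [0.0, 0.001, -1.0]]
wrist_force: [-1.8, 0.1, 5.3]
gripper_width: 43.1
gripper_force: 62.9
```

Request:
{"api": "drive_tool", "payload": {"steps": [[[0,0,0],[0,0,-0.0003],0.3],[[0,0,0],[0,0,-0.0006],0.3],[[0,0,0],[0,0,-0.0009],0.3],[[0,0,0],[0,0,-0.0012],0.3],[[0,0,0],[0,0,-0.0012],0.3],[[0,0,0],[0,0,-0.0012],0.3],[[0,0,0],[0,0,-0.0012],0.3],[[0,0,0],[0,0,-0.0012],0.3]]}}

```text
t: 13.78
ee_pos: [511.1, -98.5, 312.1]
eef_rot: [[0.379, 0.925, 0.002], [0.925, -0.379, -0.001], [0.0, 0.003, -1.0]]
wrist_force: [-1.1, -0.4, 12.7]
gripper_width: 42.7
gripper_force: 63.5
```

Request:
{"api": "drive_tool", "payload": {"steps": [[[0,0,0],[0,0,-0.0003],0.3],[[0,0,0],[0,0,-0.0006],0.3],[[0,0,0],[0,0,-0.0009],0.3],[[0,0,0],[0,0,-0.0012],0.3],[[0,0,0],[0,0,-0.0012],0.3],[[0,0,0],[0,0,-0.0012],0.3],[[0,0,0],[0,0,-0.0012],0.3],[[0,0,0],[0,0,-0.0012],0.3]]}}

```text
t: 14.45
ee_pos: [511.3, -98.5, 311.9]
eef_rot: [[0.379, 0.925, 0.004], [0.925, -0.379, -0.001], [0.0, 0.004, -1.0]]
wrist_force: [-1.7, -0.2, 20.2]
gripper_width: 43.1
gripper_force: 64.1
```

Home: 24 N of push against a hard stop at TCP z 312. Next I'll ease off and take up the 2 mm of free play.

Request:
{"api": "drive_tool", "payload": {"steps": [[[0,0,0],[0,0,0.0008],0.3],[[0,0,0],[0,0,0.0016],0.3],[[0,0,0],[0,0,0.0024],0.3],[[0,0,0],[0,0,0.0032],0.3],[[0,0,0],[0,0,0.004],0.3],[[0,0,0],[0,0,0.0048],0.3],[[0,0,0],[0,0,0.0054],0.3],[[0,0,0],[0,0,0.0054],0.3]]}}

```text
t: 15.12
ee_pos: [510.7, -98.3, 313.9]
eef_rot: [[0.379, 0.925, -0.001], [0.925, -0.379, 0.0], [-0.0, -0.001, -1.0]]
wrist_force: [-1.5, -1.3, -3.5]
gripper_width: 42.8
gripper_force: 62.2
```

Request:
{"api": "drive_tool", "payload": {"steps": [[[0,0,0],[0,0,0.0015],0.3],[[0,0,0],[0,0,0.003],0.3],[[0,0,0],[0,0,0.0045],0.3],[[0,0,0],[0,0,0.0045],0.3],[[0,0,0],[0,0,0.0045],0.3],[[0,0,0],[0,0,0.0045],0.3],[[0,0,0],[0,0,0.0045],0.3],[[0,0,0],[0,0,0.0045],0.3]]}}

```text
t: 15.78
ee_pos: [510.7, -98.3, 317.4]
eef_rot: [[0.379, 0.925, -0.001], [0.925, -0.379, 0.0], [-0.0, -0.001, -1.0]]
wrist_force: [-1.8, -0.7, -15.5]
gripper_width: 43.2
gripper_force: 62.8
```

```bash
python3 - <<'E'
from rig import arm,eyes
from h import *
o=arm.get_obs();print(o["t"],o["ee_pos"],o["wrist_force"])
f=eyes.grab_frame("side");print([b for b in blobs(f["color"],"blue")[0] if 200<b[0][0]<400])
cv2.imwrite("pics/s3.png",cv2.resize(f["color"][150:320,170:330],None,fx=3.5,fy=3.5,interpolation=2))
E
```

```text
15.7833 [510.67252154 -98.28923226 317.36722332] [ -1.79519868  -0.73011983 -15.50248764]
[([244.9, 196.9], [240, 194, 11, 7, 53]), ([248.0, 241.6], [238, 236, 20, 10, 102]), ([249.5, 251.7], [240, 246, 19, 11, 124])]
```

The 11.5 N pull holds with the tube 5 mm up and the collar almost fully out, so it is locked. I'll let it settle back.

Request:
{"api": "drive_tool", "payload": {"steps": [[[0,0,0],[0,0,0],0.3],[[0,0,0],[0,0,-0.0015],0.3],[[0,0,0],[0,0,-0.003],0.3],[[0,0,0],[0,0,-0.0045],0.3],[[0,0,0],[0,0,-0.006],0.3],[[0,0,0],[0,0,-0.007],0.3],[[0,0,0],[0,0,-0.0072],0.3],[[0,0,0],[0,0,-0.0072],0.3]]}}

```text
t: 16.5
ee_pos: [510.9, -98.4, 312.2]
eef_rot: [[0.379, 0.925, 0.001], [0.925, -0.379, -0.0], [0.0, 0.001, -1.0]]
wrist_force: [0.7, -0.5, -3.2]
gripper_width: 43.0
gripper_force: 63.9
```

Request:
{"api": "drive_tool", "payload": {"steps": [[[0,0,0],[0,0,0],0.6],[[0,0,0],[0,0,0],0.8],[[0,0,0],[0,0,0],1],[[0,0,0],[0,0,0],1],[[0,0,0],[0,0,0],1],[[0,0,0],[0,0,0],1],[[0,0,0],[0,0,0],1],[[0,0,0],[0,0,0],1]]}}

```text
t: 17.17
ee_pos: [510.8, -98.3, 311.9]
eef_rot: [[0.379, 0.925, -0.0], [0.925, -0.379, 0.0], [0.0, -0.0, -1.0]]
wrist_force: [-0.3, -0.3, -0.9]
gripper_width: 85.1
gripper_force: 0.0
```

Request:
{"api": "drive_tool", "payload": {"steps": [[[0,0,0],[0,0,0.01],1],[[0,0,0],[0,0,0.025],1],[[0,0,0],[0,0,0.045],1],[[0,0,0],[0,0,0.07],1],[[0,0,0],[0,0,0.095],1],[[0,0,0],[0,0,0.115],1],[[0,0,0],[0,0,0.125],1],[[0,0,0],[0,0,0.125],1]]}}

```text
t: 17.83
ee_pos: [510.8, -98.3, 414.3]
eef_rot: [[0.379, 0.925, 0.003], [0.925, -0.379, -0.001], [0.0, 0.003, -1.0]]
wrist_force: [-0.2, 0.6, -0.1]
gripper_width: 85.4
gripper_force: 0.0
```

```bash
python3 - <<'E'
from rig import arm,eyes
from h import *
o=arm.get_obs();print(o["t"],o["ee_pos"],o["wrist_force"])
f=eyes.grab_frame("side");b=[b for b in blobs(f["color"],"blue")[0] if 200<b[0][0]<400];print(b)
print(proj(f,np.array([510.7,-98.2,184.])))
cv2.imwrite("pics/s4.png",cv2.resize(f["color"][90:320,160:380],None,fx=2.6,fy=2.6,interpolation=2))
E
```

```text
17.8333 [510.8014189  -98.31698693 414.3398469 ] [-0.23388083  0.63214156 -0.09635461]
[([246.1, 199.3], [241, 197, 11, 6, 52]), ([248.6, 243.7], [239, 239, 20, 9, 102]), ([249.3, 252.3], [240, 247, 19, 11, 104])]
(np.float64(245.53121248073793), np.float64(201.43052139993088))
```

View pics/s4.png

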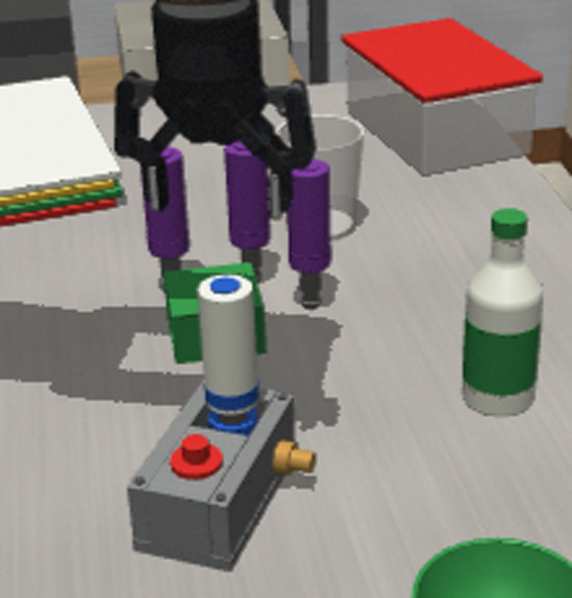

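The cartridge stands upright in the port (crop 228,350), the gripper is clear, and the bystanders look undisturbed. Handing in.

```bash
python3 -c "
from rig import arm
print(arm.job_done())"
```

```text
the job is handed in; nothing more can be done
None
```

The white cartridge is fully home in the blue-collared port: it clicked in, met the hard seat at about 24 N, held an 11.5 N upward tug for about half a second with the collar nearly fully out, and was left upright with the gripper clear; the job is handed in, with no verdict shown.

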